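# Push a batten home in a drilling jig and clamp it

## Task

Slide the wooden batten along its channel until its far end is right up against the dark end stop of the drilling jig, then swing the jig's red-handled clamp lever over and press it down firmly so that its rubber pad holds the batten. Slide the batten home before you clamp it, and leave the glue bottle, the sanding block and the bolt beside the jig where they are.

Things in the scene. Friction and masses are not known exactly. Their poses are not given: they have to be found in the camera images.
- jig: Drilling jig, fixed to the bench: pale plywood board 280 x 220 x 18 mm. Origin on the bench under the board, which runs from x = -135 to +145 mm and y = -115 to +105 mm, top at z = 18 mm. x points along the channel to the end stop (away from the robot), y left, z up. Two guide rails 14 mm high and 49 mm apart, centred on y = 0, run from x = -50 to +105 mm.
- jig_stop (a point): Middle of the face of the dark wooden end stop (at jig x = 110 mm, y = 0, 27.5 mm above the bench), where the centre of the batten's far end belongs; axes as the jig's. The stop is 52 mm high above the bench. Before it an aluminium drill bridge with two bushes spans the channel at jig x = 50 to 86 mm, its top 56 mm above the bench.
- batten_near (a point): Centre of the near end face (toward the robot) of the batten; the face is 45 mm wide and 19 mm high, from 18 to 37 mm above the bench. It starts 20 to 50 mm short of its home, where it is at jig x = -80 mm, still clear of the rails, so it can be pushed all the way.
- batten_far (a point): Centre of the batten's far end face, 190 mm from batten_near; it must meet jig_stop.
- batten: Loose softwood batten, 190 x 45 x 19 mm, about 0.08 kg, lying flat on the jig's board in the channel and under the bridge, with 2 mm of play either side. Origin at the centre of its underside, y along its length toward the robot, z up.
- clamp (a joint): Angle (rad) of the clamp lever, a steel arm with a red handle that swings in the plane x = 10 mm of the jig. It starts open, standing up at 0.9 to 1.25 (its limit); 0: level across the channel to the left, rubber pad just on the batten; -0.05: pressed right down. The hinge is stiff (0.25 N m) and the lever stays where it is left; pushing the handle over takes about 1 to 3 N, and pressing it down with 6 to 10 N seats it.
- clamp_pad: Sprung black rubber pad under the clamp lever (1.6 N preload, 0.8 N per mm, 6 mm travel), 18 mm across, 78 mm from the hinge; origin at the top of the pad, its pressing face 9 mm below. When the lever is down it presses on the middle of the batten's top.
- clamp_hinge (a point): Centre of the clamp's hinge, on a bracket at the right (-y) side of the jig: jig x = 10 mm, y = -78 mm, 62 mm above the bench. The hinge axis runs along the jig's x; axes as the jig's.
- clamp_grip (a point): Middle of the red handle, 125 mm from the hinge; the handle is 22 mm thick, its end 158 mm from the hinge. At 1.25 rad this point is at jig y = -39 mm and 181 mm above the bench (handle end 212 mm), leaning a little over the channel; down, at jig y = +47 mm and 62 mm above the bench.
- glue: Bystander: cream glue bottle with an orange nozzle, standing, 48 x 62 x 202 mm, to the left of the jig's near end; origin under its base.
- sander: Bystander: wooden sanding block, 64 x 112 x 32 mm, lying to the right of the jig; origin under its centre. (High above that side, next to the robot at x = 0.19, y = -0.21 m, a yellow control box hangs from 0.74 m above the bench upward: keep a raised elbow clear of it.)
- bolt: Bystander: steel hex bolt, 70 mm long and 24 mm across, lying to the left of the jig; origin under its centre.
There are look-alikes about, which are no part of the job. What is meant by the batten is not orange, and is the larger of those in its own colour.

How it is judged:
By the outcome, as a careful person would: the job done as asked, in the order asked, and still so for the second after the job is handed in, with the robot touching nothing.
It also fails if it takes over 48 s, if anything falls off the work surface, if the arm or the gripper's body presses on something with over 40 N, if the wrist force passes 120 N, or if a joint passes its speed limit or range.

## Robot

A 6-joint arm with a two-finger parallel gripper is mounted at the origin on a cart in front of the work surface, level with it; the furniture and walls round the work are solid. World frame = base frame: x ahead of the robot, y to its left, z up, the work surface at z = 0. Lengths are in mm, angles in rad, forces in N, time in s.
With the tool pointing down it reaches from about 350 to 975 mm from the base axis. Payload 7.1 kg.
Tool frame: the origin (TCP) lies midway between the tips of the shut fingers; the grasp point (between the pads) lies ctrl.grip_point_offset behind it (ctrl.grip_point_offset is the distance from the TCP to the grasp point, in mm); z points along the fingers, y is the line along which they close (so a half turn about z gives the same grasp; the last joint's range is limited). The gripper opens to 88 mm and grips with 3 to 60 N. Pads are 20 mm wide; open, the fingers measure 115 mm over their backs; the gripper's body (75 mm by 178 mm) begins 61 mm behind the grasp point.
Start: joints at [1.291, 0.423, 1.63, -0, 1.089, -0.019], TCP at [161.127, 603.857, 222.675] pointing down, gripper open.
Joint ranges: [-3, 3], [-0.9, 2.11], [0.09, 2.58], [-1.31, 4.45], [0.11, 2.69], [-2.54, 2.54]. Speed limits (rad/s): [2.39, 2.39, 3.01, 3.14, 3.14, 3.14].

## Interface

Orientations are given as a rotation vector (axis times angle).
In Python, from workcell import ctrl, get_image, close_job, finder gives the robot as it stands.
- The arm moves only by the tool servo_tool, never from a script. Its argument "deltas" is a list of rows, each a list of 2 entries, a list of its own where there are three numbers: the shift along the tool's x, y, z in mm, then the turn, a rotation vector about the tool's x, y, z in rad. A call has 1 to 5 rows; each row is the pose to reach, as a shift and turn from the pose commanded when the call began, along the tool's axes at that moment; what a row does not reach only later rows make up. A row lasts 1/12 s, in which the tool goes at most 41.7 mm and 7.16 degrees, less where a joint would pass 70% of its speed; a pose out of reach is approached as far as the arm can. A call with a gripper value outside its range is refused whole. "grip" is the closure, from -1 (fully open) to 1 (shut), so that 0 is half open, set as the call begins (left out, the last holds). The fingers move at their own pace and stop on an object; the grip force is fixed at half the most. Time passes only in rows, so rows that repeat a pose let the fingers close. It gives the time, the measured TCP pose, the force, the opening and the grip force at its end, in the units of the state.
- ctrl.get_obs(): the state, without advancing time (a new reading comes with each control period).
- get_image(name): name is "scene" or "side" or "wrist"; returns a dict with "frame" (384x512x3 uint8, blue, green, red), "depth" (384x512 float32, mm along the optical axis (not along the pixel's ray), 0 where there is no reading), "K" (3x3 intrinsics, pixels), "pose" (4x4, takes a point from camera to world coordinates). Camera axes: x right, y down, z forward; pixel columns grow to the right and rows downward; lengths in mm; the calibration is good to about 2 mm. A picture is of the moment at which its call begins.
- close_job(): hands the job in; it is judged then, once.
Trained networks look in a picture, given as the dict that the camera call returned (one of the last four; its "shot" number tells which), for a name from the list of things; names that differ only in an ending like _2 or _b are one class to them, and where a whole thing is asked for, a point or a joint stands for the part that bears it (a point fixed in the world has none). Each returns a list of dicts, best first, with "score" (0 to 1); they miss things now and then, are a little off and sometimes report something else, mostly with a low value. They report only what shows in the picture. A call takes as long as a camera call. They do not tell look-alikes from the thing itself.
- finder.search_frame(query, picture): "rect" ([centre column, centre row, width, height] as shares, 0 to 1, of the picture: columns of its width, rows of its height, round what is visible of it).
- finder.silhouettes(query, picture): "mask" (384x512 bool, what is visible of it) and "rect" ([centre column, centre row, width, height] as shares, 0 to 1, of the picture: columns of its width, rows of its height, round what is visible of it).
The state is a dict: "t": time; "qpos": joint angles; "qvel": joint speeds; "joint_torque": joint torques, N m; "ee_pos": TCP position; "orientation": TCP orientation; "ft_force": force on the tool from outside, world axes, zero at the start; "moment": the same for the moment, N m; "width": finger opening in mm; "grasp_force": force on a finger pad.
Only numpy, scipy, OpenCV 4.12 (cv2) and the standard library are available. Lean on these libraries where they do the work, as an engineer would, in place of code of your own. Each camera call takes 0.05 s, during which the arm holds its last target. There are 200 camera calls.

## Working session

There is one attempt and no reset: what is moved stays moved. The work goes in short steps, Python scripts to look and compute and a tool call to move; the robot and the scene stay as the last step left them, time stands still between calls to the robot, and variables do not carry over. Pictures are saved under pics/ and viewed, at most 10 in all, crops included, and the job is handed in when it is done.

Besides the shell and the picture viewer there is one more tool, called by a JSON object that holds its "method" and its "body". servo_tool: Moves the arm, as the interface text tells. Its arguments: {"type":"object","properties":{"deltas":{"type":"array","items":{"type":"array"}},"grip":{"type":"number"}},"required":["deltas"]}

```bash
mkdir -p pics; cat > h.py <<'E'
import numpy as np, cv2
from workcell import ctrl, get_image, close_job, finder
def pts(p,mask=None):
    d=p["depth"];v,u=np.nonzero((d>0)&(mask if mask is not None else True))
    z=d[v,u];K=p["K"]
    c=np.c_[(u-K[0,2])/K[0,0]*z,(v-K[1,2])/K[1,1]*z,z]
    return c@p["pose"][:3,:3].T+p["pose"][:3,3]
def find(p,q,n=3):
    r=[]
    for s in finder.silhouettes(q,p)[:n]:
        P=pts(p,s["mask"]); 
        if len(P)==0: continue
        print(p["shot"],q,round(s["score"],2),np.round(np.array(s["rect"])*[512,384,512,384]).astype(int),"med",np.median(P,0).round(),"lo",np.percentile(P,3,0).round(),"hi",np.percentile(P,97,0).round())
        r.append((s,P))
    return r
E
python3 - <<'E'
from h import *
a=get_image("scene");b=get_image("side")
cv2.imwrite("pics/a.png",np.hstack([a["frame"],b["frame"]])[:, :] if 0 else np.vstack([a["frame"]]))
cv2.imwrite("pics/b.png",b["frame"])
for p in(a,b):
    for q in["jig","batten","clamp","clamp_pad","glue","sander","bolt"]: find(p,q)
print(ctrl.get_obs(),ctrl.grip_point_offset)
E
```

```text
1 jig 0.71 [242 179 127 120] med [607.  62.  18.] lo [479. -15.   8.] hi [741. 195. 159.]
1 batten 0.96 [347 305  54  86] med [ 405. -254.   18.] lo [ 342. -313.    4.] hi [ 488. -184.   21.]
1 batten 0.93 [237 192  43  48] med [573.  93.  36.] lo [511.  71.  22.] hi [666. 118.  39.]
1 batten 0.69 [173 253  50  47] med [355. 112.  13.] lo [297.  98.   3.] hi [425. 131.  15.]
1 clamp 0.93 [262 151  27  59] med [622.  55. 144.] lo [616.  21.  -1.] hi [893. 211. 209.]
1 clamp 0.39 [316 212  51  33] med [608. -96.  28.] lo [ 591. -147.    0.] hi [653. -42.  31.]
1 glue 0.92 [158 149  29  76] med [531. 292.  88.] lo [514. 272.   8.] hi [555. 315. 179.]
1 sander 0.85 [314 211  55  35] med [609. -96.  28.] lo [ 591. -147.   -1.] hi [657. -41.  31.]
1 bolt 0.6 [241 180 129 118] med [604.  64.  18.] lo [478. -16.   6.] hi [743. 196. 167.]
1 bolt 0.44 [185 170  25  18] med [608. 261.  14.] lo [602. 226.   3.] hi [617. 293.  23.]
2 jig 0.59 [226 210 131 117] med [639. 139.  19.] lo [485. -11.   2.] hi [744. 211. 167.]
2 batten 0.97 [295 181  48  26] med [ 425. -232.   19.] lo [ 347. -303.    2.
[... 975 characters left out ...]
os': array([ 1.29102001e+00,  4.23092833e-01,  1.62992487e+00, -1.44258092e-05,
        1.08862295e+00, -1.90253307e-02]), 'qvel': array([ 1.46652733e-04,  9.99202210e-04, -6.54177188e-05,  1.10011247e-03,
        1.92279002e-04, -4.36167940e-04]), 'joint_torque': array([-1.74882047e-03, -5.44474983e+01, -2.74040794e+01,  6.45926502e-02,
        1.65546761e-02, -4.71913870e-05]), 'ee_pos': array([161.11273573, 603.83815201, 222.66974839]), 'orientation': array([ 4.08416193e-01,  3.11492634e+00, -7.75564220e-05]), 'ft_force': array([-0.29049857, -0.3565202 ,  1.31227638]), 'moment': array([0.01388424, 0.01405797, 0.00565162]), 'grasp_force': 0.0, 'width': 87.46580648664272} 18.700000000000003
```

View pics/a.png

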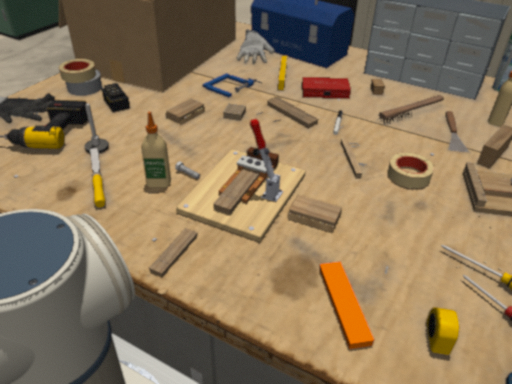

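View pics/b.png

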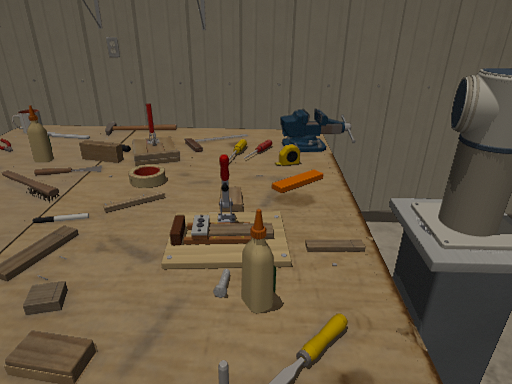

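The scene view shows the jig at about (242,180), with its batten at (237,192) and the red lever up at (257,133). The other battens, at (173,253) and the orange one at (347,305), are look-alikes. The side view agrees: stop at (178,230), bridge at (200,228). Next I'll fit the jig pose.

```bash
python3 - <<'E'
from h import *
from scipy.optimize import minimize
a=get_image("scene");b=get_image("side")
allP=np.vstack([pts(a),pts(b)])
def reg(P,z0,z1):return P[(P[:,2]>z0)&(P[:,2]<z1)&(P[:,0]>400)&(P[:,0]<820)&(P[:,1]>-60)&(P[:,1]<260)]
for n,p in(("scene",a),("side",b)):
    P=reg(pts(p),13,22.5)
    # drop sander/bolt via connected comps on grid
    g=np.zeros((110,110),np.uint8);ix=((P[:,:2]-[380,-80])/4.5).astype(int);g[ix[:,0],ix[:,1]]=255
    g=cv2.morphologyEx(g,cv2.MORPH_CLOSE,np.ones((3,3),np.uint8))
    c,l,s,_=cv2.connectedComponentsWithStats(g);k=1+np.argmax(s[1:,4])
    Q=P[l[ix[:,0],ix[:,1]]==k]
    r=cv2.minAreaRect(Q[:,:2].astype(np.float32));print(n,r,np.median(Q[:,2]))
    bx=cv2.boxPoints(r);print(bx.round())
P=reg(allP,33,39)
r=cv2.minAreaRect(P[:,:2].astype(np.float32));print("z33-39",r)
for p in(a,b):
    s=[x for x in find(p,"batten")if 480<np.median(x[1][:,0])<700 and np.median(x[1][:,2])>30]
    for _,Q in s:
        Q=Q[(Q[:,2]>33)&(Q[:,2]<41)];m=Q[:,:2].mean(0);u,_,v=np.linalg.svd(Q[:,:2]-m,full_matrices=False)
        print("bat",m,v[0],np.degrees(np.arctan2(v[0,1],v[0,0])),cv2.minAreaRect(Q[:,:2].astype(np.float32)))
    hsv=cv2.cvtColor(p["frame"],cv2.COLOR_BGR2HSV)
    m=((hsv[...,0]<6)|(hsv[...,0]>174))&(hsv[...,1]>170)&(hsv[...,2]>60)
    R=reg(pts(p,m),90,260);print("red",len(R),R.mean(0).round(1),R.min(0).round(),R.max(0).round())
for n,p in(("s",a),("d",b)):
    T=p["pose"];c=np.linalg.inv(T)@[610,80,60,1];u=p["K"]@c[:3];u=(u[:2]/u[2]).astype(int);print(u)
    x0,y0=max(u[0]-75,0),max(u[1]-80,0)
    cv2.imwrite(f"pics/c_{n}.png",cv2.resize(p["frame"][y0:y0+140,x0:x0+150],None,fx=4.2,fy=4.2,interpolation=cv2.INTER_CUBIC)[:590,:790])
E
python3 -c "
import cv2,numpy as np
a=cv2.imread('pics/c_s.png');b=cv2.imread('pics/c_d.png')
cv2.imwrite('pics/c.png',cv2.resize(np.hstack([a,b]),(800,375)))"
```

```text
scene ((618.600341796875, 95.177734375), (284.8848571777344, 221.48812866210938), 4.139406681060791) 17.45332811569358
[[469. 195.]
 [485. -26.]
 [769.  -5.]
 [753. 216.]]
side ((652.0194091796875, 98.26927947998047), (210.88316345214844, 223.2049102783203), 3.6683549880981445) 18.38002620097882
[[540. 203.]
 [554. -20.]
 [764.  -6.]
 [750. 216.]]
z33-39 ((630.028564453125, 75.34471893310547), (237.15858459472656, 131.60598754882812), 5.31392240524292)
3 batten 0.91 [237 191  45  47] med [575.  94.  36.] lo [511.  71.  21.] hi [665. 121.  39.]
3 batten 0.9 [174 252  48  46] med [357. 112.  13.] lo [298.  98.   1.] hi [428. 132.  15.]
3 batten 0.85 [347 305  59  88] med [ 407. -254.   18.] lo [ 342. -313.    1.] hi [ 490. -182.   21.]
bat [586.62277673  96.29164981] [-0.9971725  -0.07514662] -175.69035331479412 ((592.6422119140625, 96.07019805908203), (166.05429077148438, 50.69923400878906), 4.651146411895752)
red 189 [620.3  61.4 182.7] [613.  46. 148.] [630.  79. 212.]
4 batten 0.93 [240 232  67  16] med [604. 105.  37.] lo [515.  76.  30.] hi [660. 124.  39.]
4 batten 0.72 [298 182  50  27] med [ 425. -232.   19.] lo [ 342. -310.    1.] hi [ 498. -173.   21.]
4 batten 0.64 [336 245  62  13] med [365. 125.  14.] lo [299. 100.   1.] hi [429. 136.  16.]
bat [600.14827391 100.73963705] [-0.99738396 -0.07228576] -175.85471558527482 ((587.6043090820312, 97.69903564453125), (153.2380828857422, 53.47259521484375), 1.8529409170150757)
red 156 [624.5  75.  184.5] [615.  61. 144.] [632.  86. 212.]
[247 177]
[230 215]
```

View pics/c.png

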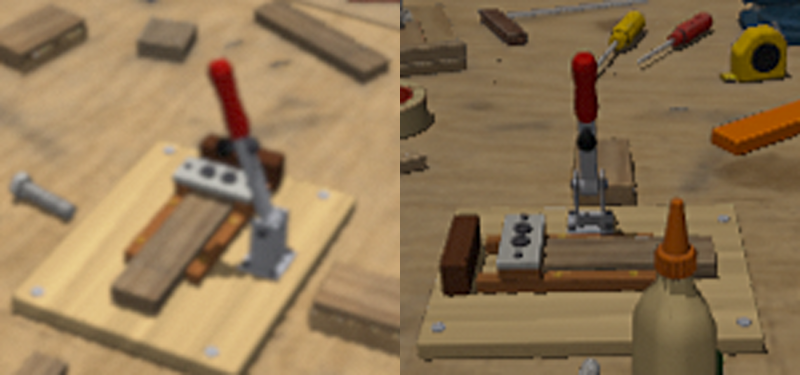

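Jig frame: origin ≈ (612.5, 99.5), yaw ≈ 0.073 rad. The batten's near end is at jig x ≈ -102, and the lever stands at about 1.2 rad. I'll move behind the batten's near end with the fingers shut.

{"method": "servo_tool", "body": {"deltas": [[[-29,-27,0],[0,0,0]],[[-58,-54,0],[0,0,0]],[[-87,-82,0],[0,0,0]],[[-117,-109,0],[0,0,0]],[[-146,-137,0],[0,0,0]]], "grip": 1}}

```text
t: 1.42
ee_pos: [267.5, 432.4, 222.8]
orientation: [0.407, 3.115, 0.001]
ft_force: [0.7, 0.5, -0.9]
width: 57.7
grasp_force: 0.0
```

{"method": "servo_tool", "body": {"deltas": [[[-29,-27,0],[0,0,0]],[[-58,-54,0],[0,0,0]],[[-87,-82,0],[0,0,0]],[[-117,-109,0],[0,0,0]],[[-146,-137,0],[0,0,0]]]}}

```text
t: 1.83
ee_pos: [373.4, 262.2, 223.0]
orientation: [0.408, 3.114, 0.001]
ft_force: [1.0, 0.2, -0.1]
width: 24.6
grasp_force: 0.0
```

{"method": "servo_tool", "body": {"deltas": [[[-29,-27,0],[0,0,-0.11]],[[-58,-54,0],[0,0,-0.22]],[[-87,-82,0],[0,0,-0.335]],[[-117,-109,0],[0,0,-0.335]],[[-149,-140,0],[0,0,-0.335]]]}}

```text
t: 2.25
ee_pos: [475.1, 98.7, 223.0]
orientation: [-0.12, 3.138, 0.0]
ft_force: [0.8, 0.7, 0.1]
width: 0.4
grasp_force: 0.0
```

```bash
cat >> h.py <<'E'
O=np.array([612.5,99.5]);yaw=0.0735
def jig(P):
    c,s=np.cos(yaw),np.sin(yaw);q=np.array(P,float).copy();d=q[...,:2]-O
    q[...,0]=c*d[...,0]+s*d[...,1];q[...,1]=-s*d[...,0]+c*d[...,1];return q
E
python3 - <<'E'
from h import *
get_image("wrist");w=get_image("wrist");cv2.imwrite("pics/w.png",w["frame"])
P=jig(pts(w))
print(ctrl.get_obs()["ee_pos"],jig(ctrl.get_obs()["ee_pos"]))
for s,Q in find(w,"batten"):
    Q=jig(Q);Q=Q[(Q[:,2]>33)&(Q[:,2]<41)]
    if len(Q)>50: print(len(Q),np.percentile(Q,[1,50,99],0).round(1),[ (x,np.percentile(Q[abs(Q[:,0]-x)<4][:,1],[2,98]).round(1)) for x in(-90,-70,-50,-30) if (abs(Q[:,0]-x)<4).sum()>5])
B=P[(abs(P[:,2]-18)<3)&(P[:,0]>-160)&(P[:,0]<160)&(abs(P[:,1])<125)];print("board",len(B),np.percentile(B,[.5,50,99.5],0).round(1))
E
```

```text
[477.14666767  96.23176178 223.12576035] [-135.2278899     6.68010072  223.12576035]
6 batten 0.77 [ 38 123  74 104] med [ 451. -215.   19.] lo [ 393. -247.    2.] hi [ 497. -175.   20.]
6 batten 0.75 [254 210  33  35] med [521.  90.  37.] lo [510.  71.  21.] hi [547. 111.  38.]
6 batten 0.6 [283  79  29 108] med [359. 115.  13.] lo [301.  99.  12.] hi [426. 130.  15.]
582 [[-102.1  -23.8   35. ]
 [ -90.    -3.2   36.9]
 [ -60.8   19.6   38.7]] [(-90, array([-21.9,  19.6])), (-70, array([-23.8, -19.6]))]
board 8544 [[-133.7 -114.5   15.7]
 [ -94.   -14.6   17.9]
 [ -37.6  102.1   20. ]]
```

View pics/w.png

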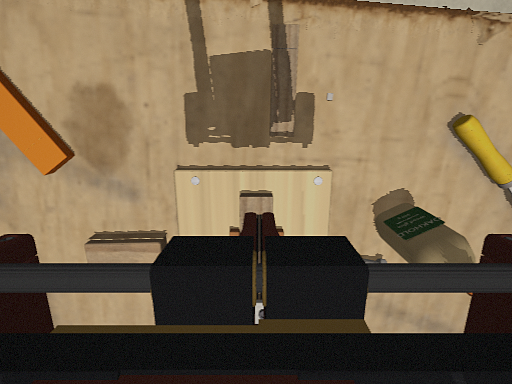

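The wrist view shows the shut fingers at about (259,225), just short of the batten's near end at (257,195), and clear of the glue bottle. Descending behind the end, then pushing.

{"method": "servo_tool", "body": {"deltas": [[[0,-8,40],[0,0,0]],[[0,-8,80],[0,0,0]],[[0,-8,120],[0,0,0]],[[0,-8,155],[0,0,0]],[[0,-8,180],[0,0,0]]]}}

```text
t: 2.82
ee_pos: [472.8, 93.3, 40.1]
orientation: [0.118, -3.137, 0.0]
ft_force: [-0.5, -0.1, -0.8]
width: 0.4
grasp_force: 0.0
```

{"method": "servo_tool", "body": {"deltas": [[[0,0,10],[0,0,0]],[[0,0,19],[0,0,0]],[[0,0,19],[0,0,0]]]}}

```text
t: 3.07
ee_pos: [474.3, 93.0, 23.0]
orientation: [0.118, -3.138, 0.0]
ft_force: [-0.2, -0.2, -0.1]
width: 0.5
grasp_force: 0.0
```

{"method": "servo_tool", "body": {"deltas": [[[-6,0,0],[0,0,0]],[[-12,0,0],[0,0,0]],[[-18,0,0],[0,0,0]],[[-22,0,0],[0,0,0]],[[-24,0,0],[0,0,0]]]}}

```text
t: 3.48
ee_pos: [500.3, 94.4, 24.6]
orientation: [-0.116, 3.137, 0.0]
ft_force: [-0.8, -0.6, 1.2]
width: 0.4
grasp_force: 0.6
```

{"method": "servo_tool", "body": {"deltas": [[[1,-4,0],[0,0,0]],[[-4,-4,0],[0,0,0]],[[-8,-4,0],[0,0,0]],[[-12,-4,0],[0,0,0]],[[-15,-4,0],[0,0,0]]]}}

```text
t: 3.9
ee_pos: [514.5, 91.3, 23.7]
orientation: [-0.116, 3.139, -0.0]
ft_force: [-1.5, 0.2, 0.8]
width: 0.2
grasp_force: 0.6
```

{"method": "servo_tool", "body": {"deltas": [[[-2,0,0],[0,0,0]],[[-4,0,0],[0,0,0]],[[-5,0,0],[0,0,0]]]}}

```text
t: 4.15
ee_pos: [519.3, 91.8, 23.6]
orientation: [-0.117, 3.139, -0.0]
ft_force: [0.0, -0.1, -0.1]
width: 0.2
grasp_force: 0.4
```

{"method": "servo_tool", "body": {"deltas": [[[-1.5,0,0],[0,0,0]],[[-3,0,0],[0,0,0]],[[-3,0,0],[0,0,0]]]}}

```text
t: 4.4
ee_pos: [522.3, 92.0, 23.7]
orientation: [-0.117, 3.139, 0.0]
ft_force: [0.2, 0.4, -1.1]
width: 0.3
grasp_force: 0.0
```

{"method": "servo_tool", "body": {"deltas": [[[-1,0,0],[0,0,0]],[[-2,0,0],[0,0,0]],[[-2,0,0],[0,0,0]]]}}

```text
t: 4.65
ee_pos: [522.4, 91.9, 23.5]
orientation: [0.116, -3.136, 0.0]
ft_force: [-6.0, -0.7, 3.9]
width: 0.7
grasp_force: 2.7
```

{"method": "servo_tool", "body": {"deltas": [[[-1,0,0],[0,0,0]],[[-1,0,0],[0,0,0]],[[-1,0,0],[0,0,0]]]}}

```text
t: 4.9
ee_pos: [522.4, 91.9, 23.4]
orientation: [0.116, -3.134, 0.001]
ft_force: [-7.8, 0.3, 5.9]
width: 0.3
grasp_force: 3.9
```

{"method": "servo_tool", "body": {"deltas": [[[12,0,0],[0,0,0]],[[32,0,0],[0,0,0]],[[34,0,-40],[0,0,0]],[[34,0,-80],[0,0,0]],[[34,-30,-110],[0,0,0]]]}}

```text
t: 5.32
ee_pos: [493.8, 62.6, 135.3]
orientation: [-0.121, 3.138, 0.001]
ft_force: [2.1, 1.1, 0.3]
width: 0.2
grasp_force: 0.0
```

{"method": "servo_tool", "body": {"deltas": [[[0,-20,-30],[0,0,0]],[[0,-45,-50],[0,0,0]],[[0,-55,-55],[0,0,0]],[[0,-55,-55],[0,0,0]]]}}

```text
t: 5.65
ee_pos: [498.8, 3.8, 189.8]
orientation: [-0.112, 3.135, -0.001]
ft_force: [0.1, 0.4, 0.1]
width: -0.1
grasp_force: 0.0
```

```bash
python3 - <<'E'
from h import *
print(jig(ctrl.get_obs()["ee_pos"]))
a=get_image("scene");b=get_image("side")
for p in(a,b):
    hsv=cv2.cvtColor(p["frame"],cv2.COLOR_BGR2HSV)
    m=((hsv[...,0]<6)|(hsv[...,0]>174))&(hsv[...,1]>170)&(hsv[...,2]>60)
    R=jig(pts(p,m));R=R[(abs(R[:,0]-10)<40)&(abs(R[:,1]+20)<60)&(R[:,2]>90)]
    print("red",len(R),R.mean(0).round(1),[(z,R[abs(R[:,2]-z)<6].mean(0).round(1)) for z in(160,180,200)])
    for s,Q in find(p,"batten"):
        Q=jig(Q);Q=Q[(Q[:,2]>33)&(Q[:,2]<41)]
        if len(Q)>50: print(np.percentile(Q,[1,50,99],0).round(1))
E
```

```text
[-120.39271421  -87.05633324  189.81954808]
red 23 [  7.  -51.  157.1] [(160, array([  7.5, -51. , 159.7])), (180, array([nan, nan, nan])), (200, array([nan, nan, nan]))]
7 batten 0.93 [347 306  57  87] med [ 406. -254.   18.] lo [ 342. -314.    2.] hi [ 490. -183.   21.]
7 batten 0.88 [237 188  38  42] med [589.  95.  36.] lo [533.  73.  21.] hi [667. 121.  39.]
7 batten 0.64 [173 253  48  46] med [357. 113.  13.] lo [298.  99.   2.] hi [427. 132.  15.]
[[-79.6 -22.5  33.5]
 [-15.5  -1.1  36.3]
 [ 59.3  22.5  39.1]]
red 173 [  9.9 -25.8 183.1] [(160, array([  9.3, -32.8, 160.4])), (180, array([ 10.6, -26.1, 180. ])), (200, array([  9.3, -18.6, 200.3]))]
8 batten 0.9 [296 180  46  26] med [ 424. -232.   19.] lo [ 345. -303.    4.] hi [ 495. -174.   21.]
8 batten 0.65 [336 245  57  11] med [362. 126.  14.] lo [302. 101.   3.] hi [426. 136.  16.]
8 batten 0.64 [218 231  72  15] med [621. 108.  37.] lo [567.  82.  31.] hi [718. 128.  39.]
[[-48.6 -19.1  33.6]
 [ 10.    5.9  37.4]
 [108.3  24.   39.5]]<stdin>:8: RuntimeWarning: Mean of empty slice.
  ret = um.true_divide(
```

Batten is home: near end at jig x = -79.6, and the push stopped firmly at the stop. Now I'll go beside the lever.

{"method": "servo_tool", "body": {"deltas": [[[-28,0,0],[0,0,0]],[[-60,0,2],[0,0,0]],[[-95,0,4],[0,0,0]],[[-120,0,5],[0,0,0]],[[-130,0,6],[0,0,0]]]}}

```text
t: 6.27
ee_pos: [629.4, 16.6, 180.2]
orientation: [0.119, -3.139, -0.0]
ft_force: [-0.2, -0.6, 0.8]
width: 0.5
grasp_force: 0.0
```

{"method": "servo_tool", "body": {"deltas": [[[0,6,0],[0,0,0]],[[0,12,0],[0,0,0]],[[0,12,0],[0,0,0]]]}}

```text
t: 6.52
ee_pos: [623.9, 28.5, 181.2]
orientation: [0.118, -3.136, -0.001]
ft_force: [-0.4, 0.8, 0.1]
width: 0.8
grasp_force: 0.0
```

```bash
python3 - <<'E'
from h import *
print(jig(ctrl.get_obs()["ee_pos"]),ctrl.get_obs()["orientation"])
E
```

```text
[  6.20515387 -71.63023376 181.15247888] [ 1.18265309e-01 -3.13640432e+00 -6.15940613e-04]
```

{"method": "servo_tool", "body": {"deltas": [[[-4,8,0],[0,0,0]],[[-4,15,0],[0,0,0]],[[-4,23,3],[0,0,0]],[[-4,31,5],[0,0,0]],[[-4,38,8],[0,0,0]]]}}

```text
t: 6.93
ee_pos: [627.2, 66.0, 174.3]
orientation: [-0.117, 3.139, -0.0]
ft_force: [0.6, -1.6, 2.2]
width: 0.3
grasp_force: 0.7
```

{"method": "servo_tool", "body": {"deltas": [[[0,7,4],[0,0,0]],[[0,14,9],[0,0,0]],[[0,21,14],[0,0,0]],[[0,30,22],[0,0,0]],[[0,38,31],[0,0,0]]]}}

```text
t: 7.35
ee_pos: [624.5, 104.1, 142.6]
orientation: [-0.116, 3.139, 0.001]
ft_force: [-0.5, 1.1, 2.3]
width: 1.0
grasp_force: 0.7
```

```bash
python3 - <<'E'
from h import *
print(jig(ctrl.get_obs()["ee_pos"]),ctrl.get_obs()["ft_force"])
p=get_image("side");cv2.imwrite("pics/e.png",cv2.resize(p["frame"][110:290,130:330],None,fx=3,fy=3))
E
```

```text
[ 12.35373804   3.72930678 142.60293526] [-0.47355683  1.12226553  2.30901895]
```

View pics/e.png

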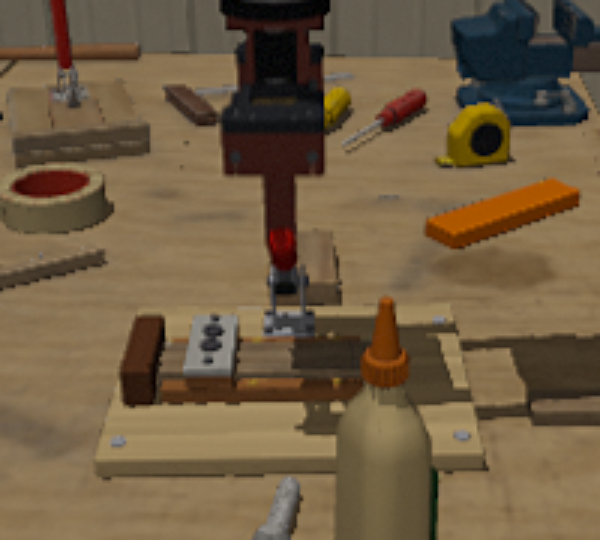

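The red handle is swinging over under the fingertips, at (283,245). Continuing the arc.

{"method": "servo_tool", "body": {"deltas": [[[0,8,10],[0,0,0]],[[0,16,21],[0,0,0]],[[0,22,33],[0,0,0]],[[0,27,45],[0,0,0]],[[0,31,57],[0,0,0]]]}}

```text
t: 7.82
ee_pos: [621.9, 134.6, 84.6]
orientation: [0.117, -3.139, 0.0]
ft_force: [0.4, -0.7, 0.9]
width: 0.3
grasp_force: 0.5
```

{"method": "servo_tool", "body": {"deltas": [[[0,2,4],[0,0,0]],[[0,3,8],[0,0,0]],[[0,3,11],[0,0,0]],[[0,3,11],[0,0,0]]]}}

```text
t: 8.15
ee_pos: [621.8, 136.9, 74.6]
orientation: [0.116, -3.139, 0.0]
ft_force: [-0.9, 1.1, -0.9]
width: 0.2
grasp_force: 0.0
```

Now pressing down in small steps.

{"method": "servo_tool", "body": {"deltas": [[[0,0,1],[0,0,0]],[[0,0,2],[0,0,0]],[[0,0,3],[0,0,0]],[[0,0,3],[0,0,0]]]}}

```text
t: 8.48
ee_pos: [622.3, 136.9, 72.4]
orientation: [-0.116, 3.139, 0.0]
ft_force: [0.5, 1.0, 0.6]
width: 0.8
grasp_force: 0.3
```

{"method": "servo_tool", "body": {"deltas": [[[0,0,1],[0,0,0]],[[0,0,2],[0,0,0]],[[0,0,3],[0,0,0]],[[0,0,3],[0,0,0]]]}}

```text
t: 8.82
ee_pos: [622.3, 137.2, 69.3]
orientation: [-0.117, 3.139, 0.0]
ft_force: [-0.4, 0.5, 3.5]
width: 0.6
grasp_force: 1.7
```

{"method": "servo_tool", "body": {"deltas": [[[0,0,1],[0,0,0]],[[0,0,2],[0,0,0]],[[0,0,2],[0,0,0]]]}}

```text
t: 9.07
ee_pos: [622.2, 137.2, 67.2]
orientation: [-0.116, 3.139, 0.0]
ft_force: [0.4, 0.6, 4.7]
width: 1.0
grasp_force: 2.2
```

{"method": "servo_tool", "body": {"deltas": [[[0,0,1],[0,0,0]],[[0,0,2],[0,0,0]],[[0,0,2],[0,0,0]]]}}

```text
t: 9.32
ee_pos: [622.4, 137.3, 66.2]
orientation: [-0.116, 3.139, 0.001]
ft_force: [-2.8, 1.5, 11.3]
width: 0.6
grasp_force: 6.0
```

It stalls at z = 66 with 11 N, so the lever is seated. Lifting away and checking.

{"method": "servo_tool", "body": {"deltas": [[[0,0,0.6],[0,0,0]],[[0,0,0.6],[0,0,0]],[[0,0,-10],[0,0,0]],[[0,0,-45],[0,0,0]],[[0,0,-85],[0,0,0]]]}}

```text
t: 9.73
ee_pos: [619.3, 136.2, 148.1]
orientation: [0.116, -3.132, 0.002]
ft_force: [1.0, -0.5, 0.6]
width: 0.3
grasp_force: 0.0
```

{"method": "servo_tool", "body": {"deltas": [[[20,0,-30],[0,0,0]],[[55,0,-60],[0,0,0]],[[95,0,-80],[0,0,0]],[[130,0,-90],[0,0,0]],[[150,0,-90],[0,0,0]]]}}

```text
t: 10.15
ee_pos: [469.4, 125.3, 242.0]
orientation: [-0.117, 3.139, -0.0]
ft_force: [-0.4, 0.2, -0.4]
width: 0.7
grasp_force: 0.0
```

```bash
python3 - <<'E'
from h import *
print(ctrl.get_obs()["ft_force"],ctrl.get_obs()["ee_pos"])
a=get_image("scene");p=get_image("side")
def crop(p,x,y):return cv2.resize(p["frame"][y:y+190,x:x+160],None,fx=2.5,fy=2.5)
cv2.imwrite("pics/f.png",np.hstack([crop(a,160,90),crop(p,150,120)]))
for q in(a,p):
    hsv=cv2.cvtColor(q["frame"],cv2.COLOR_BGR2HSV)
    m=((hsv[...,0]<6)|(hsv[...,0]>174))&(hsv[...,1]>170)&(hsv[...,2]>60)
    R=jig(pts(q,m));R=R[(abs(R[:,0]-10)<15)&(abs(R[:,1]-40)<60)&(R[:,2]>45)&(R[:,2]<110)]
    print("red",len(R),np.percentile(R,[3,50,97],0).round(1),[np.percentile(R[abs(R[:,1]-y)<5][:,2],95).round(1) for y in(25,45,65) if (abs(R[:,1]-y)<5).any()])
    for n in("glue","sander","bolt"):find(q,n,2)
    for s,Q in find(q,"batten"):
        Q=jig(Q);Q=Q[(Q[:,2]>33)&(Q[:,2]<41)]
        if len(Q)>50: print(np.percentile(Q,[1,50,99],0).round(1))
E
```

```text
[-0.36826735  0.23802501 -0.41347334] [469.43288989 125.33717582 241.97298095]
red 138 [[ 0.2 13.7 56.1]
 [ 4.8 41.  62.6]
 [13.3 71.4 67.7]] [np.float64(67.5), np.float64(66.6), np.float64(66.2)]
10 glue 0.88 [158 151  29  75] med [531. 293.  87.] lo [514. 272.   7.] hi [558. 318. 178.]
10 sander 0.8 [316 211  51  31] med [608. -98.  28.] lo [ 591. -147.    2.] hi [652. -43.  31.]
10 bolt 0.55 [186 171  24  20] med [609. 261.  14.] lo [603. 226.   2.] hi [622. 293.  24.]
10 batten 0.95 [173 251  50  44] med [354. 113.  13.] lo [297.  99.   1.] hi [426. 133.  15.]
10 batten 0.86 [346 306  61  87] med [ 407. -254.   18.] lo [ 342. -313.    3.] hi [ 489. -183.   21.]
10 batten 0.84 [239 189  40  37] med [574.  93.  36.] lo [533.  73.  22.] hi [667. 118.  39.]
[[-80.1 -22.4  33.3]
 [-31.1  -1.8  36.4]
 [ 59.3  22.   39.8]]
red 177 [[ 1.4 19.2 52.4]
 [ 9.8 59.3 64. ]
 [18.5 79.8 68.2]] [np.float64(69.0), np.float64(66.0), np.float64(67.0)]
11 glue 0.91 [260 260  38 112] med [543. 323.  89.] lo [514. 302.   9.] hi [569. 335. 183.]
11 sander 0.72 [230 198  21  26] med [614. -83.  30.] lo [ 592. -139.    6.] hi [652. -36.  33.]
11 bolt 0.66 [223 284  15  27] med [612. 285.  16.] lo [603. 230.   0.] hi [626. 296.  25.]
11 batten 0.85 [218 228  70  17] med [610. 107.  37.] lo [565.  77.  31.] hi [718. 129.  39.]
11 batten 0.83 [296 181  49  25] med [ 425. -231.   19.] lo [ 343. -309.    1.] hi [ 495. -173.   21.]
11 batten 0.55 [334 246  61  11] med [366. 125.  14.] lo [303. 101.   2.] hi [427. 136.  16.]
[[-52.4 -22.2  33.1]
 [ -2.    3.6  37.4]
 [108.5  23.8  39.3]]
```

View pics/f.png

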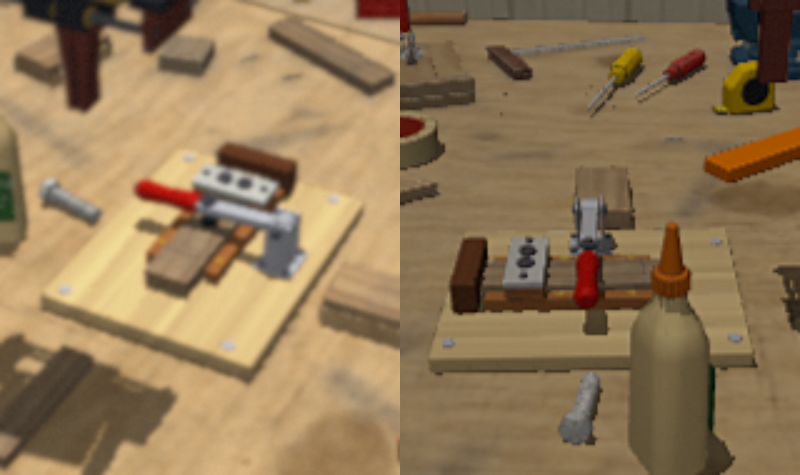

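The lever lies down across the batten in both views: handle at (165,190) on the left and (588,280) on the right. Its top sits at about 66.5 mm, which means it is pressed right down. The batten is against the stop, and the bystanders have not moved.

```bash
python3 -c "
from workcell import close_job
print(close_job())"
```

```text
the job is handed in; nothing more can be done
None
```

The batten is home against the end stop and clamped with the lever pressed right down; the glue bottle, sanding block and bolt have not moved, and the job was handed in at about 10 s.

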